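# Tuck the blue sample board under the holder's sprung arm

### The job

Take the colour-sample board with the blue bands from the counter and tuck it under the sprung arm of the sloped holder, squarely on top of the red board that is already there, blue bands facing up, and slide it up the slope until its upper end meets the stop. Let go and leave it held flat by the arm; the red board must stay in its place under it, and the yellow board and the other things on the counter must be left where they are.

Things in the scene. Friction and masses are not known exactly. Their poses are not given: they have to be found in the camera images.
- blue_board_centre (a point): centre of the loose board to tuck: light wood, 150 x 58 x 10 mm, about 0.1 kg, three blue bands on its upper face, plain below. x along its length, y across, z out of the banded face. It starts flat on the counter, bands up, x within 0.25 rad of pointing to the right (-y). Its ends are alike; either may go up first.
- yellow_board_centre (a point): centre of a second board of the same size with three yellow bands, lying flat on the counter; leave it there
- red_board_centre (a point): centre of a third board of the same size with three red bands; it lies loose in the holder on the bed, under the arm, and stays there (it may shift a millimetre or two between ledge and stop)
- bed: sloped wooden bed of the holder, 182 x 74 x 10 mm, on a fixed steel base 84 mm wide. Origin: on the bed's upper face, 98 mm above the counter, x up the slope (30 degrees from level, heading -y within 0.3 rad), y across, z out of the bed. The red board fills z = 0 to 10 mm; the blue one ends with its centre at x = 0, y = 0, z = 15 mm. No side walls.
- stop (a point): middle between the lower faces of the two stop posts (each 16 mm wide, at y = +-28 mm, 24 mm high) at the upper end of the bed: bed x = 75, z = 15 mm. The upper end of each board goes against these. At the lower end, with its inner face at bed x = -78 mm, a toe ledge 8 mm high keeps the red board from sliding down
- clip_arm (a joint): lift of the steel arm (30 mm wide, hinged at bed x = 90, y = 0, z = 24 mm): 0 with its rubber pad, at bed x = 30 mm, on the red board, 0.17 on two boards, 1.2 at most. A spring presses the pad down with about 3 N and shuts it when let go. Its ramp rises 20 degrees from the pad to the lip, so a board slid up along the red one lifts it (push of 3 to 12 N).
- clip_lip (a point): middle of the red rounded edge at the free end of the arm's ramp; with the arm at rest it is about 27 mm out from the bed (17 mm above the red board) at bed x = -13 mm
- gel_bottle: speckled pump bottle, 60 mm wide, 141 mm high, origin under its centre; leave alone
- candle_jar: candle in a clear glass, 76 mm wide, 90 mm high, origin under its centre; leave alone
- stapler: green stapler, 131 x 34 x 41 mm, origin under its centre; leave alone
- tape_roll: roll of brown tape lying flat, 92 mm across, 25 mm high, origin under its centre; leave alone
Things that resemble listed ones, but are neither listed nor needed, are in the scene too. Leave any pink look-alike of the part that bears bed alone.

How it is judged:
By the outcome, as a careful person would: the job done as asked, in the order asked, and still so for the second after the job is handed in, with the robot touching nothing.
It also fails if it takes over 35 s, if anything falls off the work surface, if the arm or the gripper's body presses on something with over 40 N, if the wrist force passes 120 N, or if a joint passes its speed limit or range.

### The arm

A 6-joint arm with a two-finger parallel gripper is mounted at the origin on a cart in front of the work surface, level with it; the furniture and walls round the work are solid. World frame = base frame: x ahead of the robot, y to its left, z up, the work surface at z = 0. Lengths are in m, angles in rad, forces in N, time in s.
With the tool pointing down it reaches from about 0.35 to 0.975 m from the base axis. Payload 4.9 kg.
Tool frame: the origin (TCP) lies at the very end of the fingers, on their centre line; the grasp point (between the pads) lies manip.grip_point_offset behind it (manip.grip_point_offset is the distance from the TCP to the grasp point, in m); z points along the fingers, y is the line along which they close (so a half turn about z gives the same grasp; the last joint's range is limited). The gripper opens to 85 mm and grips with 20 to 120 N. Pads are 22 mm wide; open, the fingers measure 114 mm over their backs; the gripper's body (76 mm by 85 mm) begins 54 mm behind the grasp point. The pads swing forward as they close: fully open they stand 13 mm farther back than shut.
Start: joints at [1.23, 0.053, 1.613, -0, 1.476, -0.119], TCP at [0.137, 0.61, 0.231] pointing down, gripper open.
Joint ranges: [-3.01, 3.01], [-1.01, 2.22], [0.06, 2.58], [-1.02, 4.17], [0.09, 2.62], [-3.14, 3.14]. Speed limits (rad/s): [2.57, 2.57, 3.14, 3.14, 3.14, 3.14].

### API

Orientations are given as a unit quaternion [w, x, y, z].
In Python, from plant import manip gives the robot as it stands.
- The arm moves only by the shell command python3 -m crank 'ROWS' [OPENING]. ROWS is JSON, a list of rows, each an object of numbers: "x", "y", "z": the shift along the tool's x, y, z in cm; "turn": the turn about the tool's z in rad. In form: [{"x": .., "y": .., "z": .., "turn": ..}, ...]. A call has 1 to 5 rows; each row shifts and turns the commanded pose from where the row before left it, along the tool's axes as they then stand; what a row does not reach is not made up. A row lasts 1/10 s, in which the tool goes at most 50 mm and 8.59 degrees, less where a joint would pass 70% of its speed; a pose out of reach is approached as far as the arm can. A call with a gripper value outside its range is refused whole. OPENING is the opening in per cent of the stroke, from 0 (shut) to 100 (fully open), set as the call begins (- or left out, the last holds). The fingers move at their own pace and stop on an object; the grip force is fixed at half the most. Time passes only in rows, so rows that do not move let the fingers close. It gives the time, the measured TCP pose, the force, the opening and the grip force at its end, in the units of the state.
- manip.state(): the state, without advancing time (a new reading comes with each control period).
- manip.grab_frame(name): name is "side" or "top"; returns (picture, depth): 420x560x3 uint8, red, green, blue; 420x560 float32, m along the optical axis (not along the pixel's ray), 0 where there is no reading.
- manip.camera_model(name): a dict with "mtx" (3x3 intrinsics, pixels), "world_to_cam" (4x4, takes a point from world to camera coordinates). Camera axes: x right, y down, z forward; pixel columns grow to the right and rows downward; lengths in m; the calibration is good to about 2 mm. A picture is of the moment at which its call begins. camera_model takes no time and is no camera call.
- manip.job_done(): hands the job in; it is judged then, once.
The state is a dict: "time": time; "joint_pos": joint angles; "joint_vel": joint speeds; "joint_efforts": joint torques, N m; "tool_pos": TCP position; "tool_rot": TCP orientation; "contact_force": force on the tool from outside, world axes, zero at the start; "ft_torque": the same for the moment, N m; "gripper_width": opening from 0.0 (shut) to 1.0 (fully open); "grasp_force": force on a finger pad.
Only numpy, scipy, OpenCV 4.12 (cv2) and the standard library are available. Lean on these libraries where they do the work, as an engineer would, in place of code of your own. Each camera call takes 0.05 s, during which the arm holds its last target. There are 200 camera calls.

## Working session

There is one attempt and no reset: what is moved stays moved. The work goes in short steps, Python scripts to look and compute and a shell command to move; the robot and the scene stay as the last step left them, time stands still between calls to the robot, and variables do not carry over. Pictures are saved under pics/ and viewed, at most 10 in all, crops included, and the job is handed in when it is done.

```bash
ls; mkdir -p pics; python3 - <<'E'
from plant import manip
import cv2,numpy as np
for n in("side","top"):
    p,d=manip.grab_frame(n); cv2.imwrite(f"pics/{n}0.png",p[:,:,::-1]); np.savez(f"{n}0.npz",p=p,d=d)
    m=manip.camera_model(n); print(n,np.round(m["mtx"],1).tolist(),np.round(m["world_to_cam"],3).tolist())
print(manip.state(),manip.grip_point_offset)
E
```

```text
pics
side [[412.3, 0.0, 282.3], [0.0, 412.3, 206.4], [0.0, 0.0, 1.0]] [[0.948, -0.317, -0.004, -0.534], [-0.189, -0.556, -0.809, 0.217], [0.254, 0.768, -0.587, 1.155], [0.0, 0.0, 0.0, 1.0]]
top [[491.6, 0.0, 278.5], [0.0, 491.6, 216.4], [0.0, 0.0, 1.0]] [[-0.013, -0.999, 0.043, -0.027], [-0.986, 0.006, -0.169, 0.589], [0.169, -0.045, -0.985, 1.466], [0.0, 0.0, 0.0, 1.0]]
{'time': 0.1, 'joint_pos': array([ 1.23002675e+00,  5.32835498e-02,  1.61416219e+00, -2.39335786e-07,
        1.47598842e+00, -1.19015391e-01]), 'joint_vel': array([-0.00117759,  0.00044003, -0.0030866 , -0.00011649,  0.00088617,
        0.00137784]), 'joint_efforts': array([-7.98488963e-05, -3.94906032e+01, -3.71361172e+01, -1.68895062e-04,
        4.01339319e-03, -2.73513265e-06]), 'tool_pos': array([0.13728295, 0.60915972, 0.23018719]), 'tool_rot': array([-2.09699458e-04,  1.10649991e-01,  9.93859010e-01, -8.96559577e-04]), 'contact_force': array([ 0.1996283 , -0.32080386, -0.32774932]), 'ft_torque': array([ 0.00273113,  0.01763938, -0.01824788]), 'grasp_force': 0.0, 'gripper_width': 1.000397310418168} 0.0187
```

View pics/side0.png

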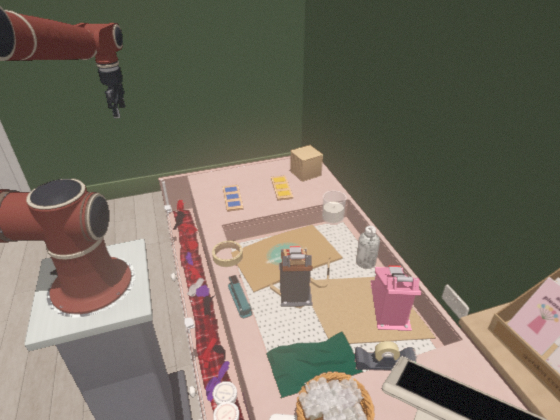

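View pics/top0.png

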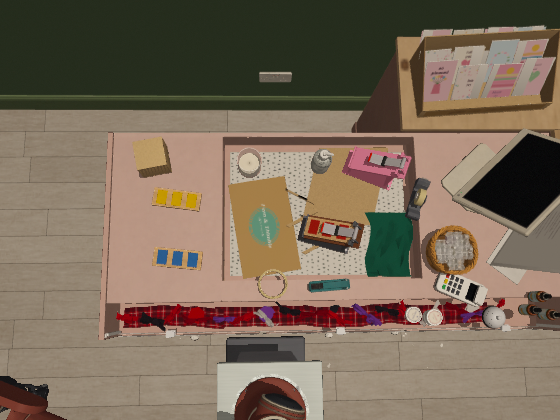

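The side view shows the dark holder at about (296,275) with a pink decoy at (393,300), and the blue board at (233,197). In the top view the holder is at about (331,231), upslope to the right, and the blue board is at (178,258).

```bash
cat > h.py <<'E'
import numpy as np,cv2
from plant import manip
def cloud(n,d):
    m=manip.camera_model(n);K=np.array(m["mtx"]);T=np.linalg.inv(np.array(m["world_to_cam"]))
    v,u=np.mgrid[:d.shape[0],:d.shape[1]]
    c=np.stack([(u-K[0,2])/K[0,0]*d,(v-K[1,2])/K[1,1]*d,d],-1)
    return c@T[:3,:3].T+T[:3,3]
def hsv(p): return cv2.cvtColor(p,cv2.COLOR_RGB2HSV).astype(int)
def blue(p): h=hsv(p); return (h[...,0]>100)&(h[...,0]<125)&(h[...,1]>130)&(h[...,2]>60)
def red(p): h=hsv(p); return ((h[...,0]<6)|(h[...,0]>174))&(h[...,1]>170)&(h[...,2]>80)
def proj(n,P):
    m=manip.camera_model(n);T=np.array(m["world_to_cam"]);c=np.atleast_2d(P)@T[:3,:3].T+T[:3,3];q=c@np.array(m["mtx"]).T
    return q[:,:2]/q[:,2:]
E
python3 - <<'E'
from h import *
boxes={"top":((150,210,240,275),(290,375,205,255)),"side":((215,250,180,215),(270,325,240,310))}
np.set_printoptions(precision=4,suppress=True)
for n in("top","side"):
    f=np.load(f"{n}0.npz");p,d=f["p"],f["d"];W=cloud(n,d)
    def sel(mask,b):
        z=np.zeros(mask.shape,bool);z[b[2]:b[3],b[0]:b[1]]=1;return mask&z&(d>0)
    b=W[sel(blue(p),boxes[n][0])];print(n,"blue bands",len(b),b.mean(0),b[:,2].std(),cv2.minAreaRect((b[:,:2]*1000).astype(np.float32)))
    # whole board (raised above the counter)
    w=W[sel((W[...,2]>.005)&(W[...,2]<.02),boxes[n][0])]
    print(" board",len(w),cv2.minAreaRect((w[:,:2]*1000).astype(np.float32)))
    r=W[sel(red(p),boxes[n][1])&(W[...,2]>.03)];c=np.median(r,0);r=r[np.linalg.norm(r-c,axis=1)<.09]
    print(" red",len(r),r.mean(0),r.min(0),r.max(0))
    x0,x1,y0,y1=boxes[n][1]; 
    cr=p[y0-12:y1+12,x0-12:x1+12]; s=4; cr=cv2.resize(cr,None,fx=5,fy=5,interpolation=cv2.INTER_CUBIC); cv2.imwrite(f"pics/{n}_hold.png",cr[:600,:800,::-1]);print(cr.shape)
E
```

```text
top blue bands 357 [0.4669 0.282  0.0104] 0.0034859992796190463 ((467.11767578125, 281.81903076171875), (121.96755981445312, 41.12809753417969), 83.6201400756836)
 board 931 ((470.3566589355469, 274.8892822265625), (184.96202087402344, 105.83541107177734), 89.55485534667969)
 red 199 [ 0.544  -0.157   0.0969] [ 0.5094 -0.224   0.0646] [ 0.5731 -0.1202  0.1355]
(370, 545, 3)
side blue bands 0 [nan nan nan] nan ((0.0, 0.0), (0.0, 0.0), 0.0)
 board 409 ((473.9229736328125, 290.75091552734375), (176.06590270996094, 68.2373046875), 83.67494201660156)<stdin>:8: RuntimeWarning: Mean of empty slice.
  ret = um.true_divide(
  ret = _var(a, axis=axis, dtype=dtype, out=out, ddof=ddof,
  arrmean = um.true_divide(arrmean, div, out=arrmean,
  ret = ret.dtype.type(ret / rcount)
  return _methods._mean(a, axis=axis, dtype=dtype,
<stdin>:13: RuntimeWarning: Mean of empty slice.
Traceback (most recent call last):
ValueError: zero-size array to reduction operation minimum which has no identity
```

```bash
cd pics; python3 -c "
import cv2,numpy as np
a=cv2.imread('top_hold.png');b=cv2.imread('side_hold.png')
a=cv2.resize(a,(440,int(a.shape[0]*440/a.shape[1])));b=cv2.resize(b,(350,int(b.shape[0]*350/b.shape[1])))
o=np.zeros((max(a.shape[0],b.shape[0]),790,3),np.uint8);o[:a.shape[0],:440]=a;o[:b.shape[0],440:]=b;cv2.imwrite('hold.png',o)"
```

```text
[ WARN:0@0.034] global loadsave.cpp:275 findDecoder imread_('side_hold.png'): can't open/read file: check file path/integrity
Traceback (most recent call last):
AttributeError: 'NoneType' object has no attribute 'shape'
```

```bash
python3 - <<'E'
from h import *
o=np.zeros((600,790,3),np.uint8)
for n,(x0,x1,y0,y1),ox,w in(("top",(285,375,198,262),0,440),("side",(266,326,236,312),440,350)):
    p=np.load(f"{n}0.npz")["p"][y0:y1,x0:x1,::-1]
    p=cv2.resize(p,(w,int(p.shape[0]*w/p.shape[1])),interpolation=cv2.INTER_CUBIC);o[:p.shape[0],ox:ox+w]=p
cv2.imwrite("pics/hold.png",o)
p=np.load("side0.npz")["p"];print(hsv(p)[190:206:4,226:242:4].tolist())
E
```

```text
[[[112, 87, 179], [112, 86, 178], [116, 59, 178], [14, 79, 226]], [[10, 54, 198], [137, 26, 158], [118, 56, 178], [6, 43, 197]], [[11, 63, 211], [123, 50, 177], [169, 26, 170], [13, 71, 214]], [[14, 79, 222], [116, 67, 179], [112, 84, 179], [112, 86, 181]]]
```

View pics/hold.png

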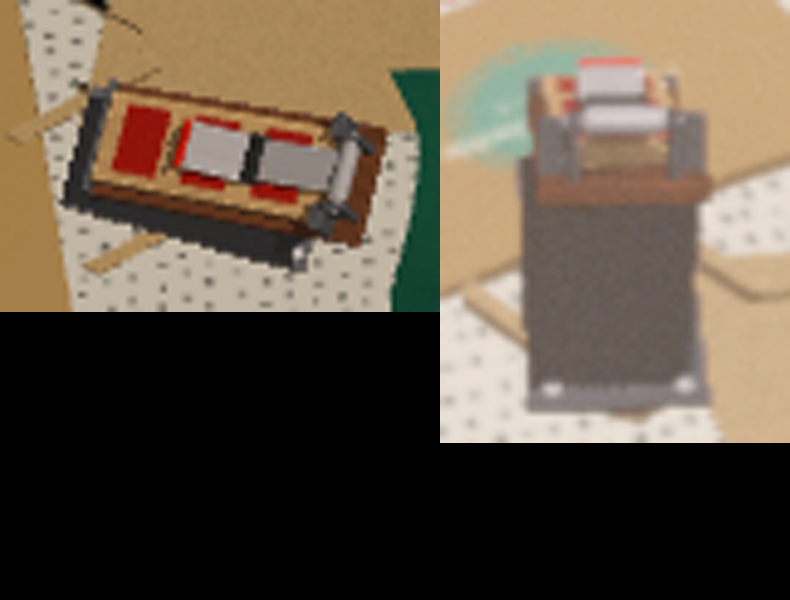

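The left crop shows the holder seen from above: upslope goes right and slightly down. The first red band is exposed at top-picture pixels of about (308–320, 219–234), the lip is near (323,228) and the posts are at about (353,232). I'll fit both boards by casting rays onto their known planes.

```bash
cat >> h.py <<'E'
def ray_plane(n,uv,p0,nrm):
    m=manip.camera_model(n);T=np.linalg.inv(np.array(m["world_to_cam"]));K=np.linalg.inv(np.array(m["mtx"]))
    d=np.c_[uv,np.ones(len(uv))]@K.T@T[:3,:3].T;o=T[:3,3]
    return o+d*(((p0-o)@nrm)/(d@nrm))[:,None]
def bedR(phi,s=np.pi/6): # phi: heading of up-slope in world xy
    x=np.array([np.cos(phi)*np.cos(s),np.sin(phi)*np.cos(s),np.sin(s)]);z=np.array([-np.cos(phi)*np.sin(s),-np.sin(phi)*np.sin(s),np.cos(s)])
    return np.c_[x,np.cross(z,x),z]
def comps(mask,box,minA=8):
    z=np.zeros(mask.shape,np.uint8);z[box[2]:box[3],box[0]:box[1]]=mask[box[2]:box[3],box[0]:box[1]]
    k,l,s,c=cv2.connectedComponentsWithStats(z);return [np.argwhere(l==i)[:,::-1].astype(float) for i in range(1,k) if s[i,4]>=minA]
E
python3 - <<'E'
from h import *
np.set_printoptions(precision=4,suppress=True)
p=np.load("top0.npz")["p"]
C=[];
for c in comps(blue(p),(145,215,240,275)):
    w=ray_plane("top",c,np.array([0,0,.01]),np.array([0,0,1.]));C.append(w[:,:2].mean(0));print("band",len(c),C[-1],cv2.minAreaRect((w[:,:2]*1000).astype(np.float32)))
C=np.array(C);print("blue centre",C.mean(0)); C=C[np.argsort(-C[:,1])];d=C[-1]-C[0];print("dir",np.arctan2(d[1],d[0]),np.linalg.norm(d)/2)
cs=comps(red(p),(298,356,212,245),4)
O=np.array([.544,-.157,.098]);phi=-np.pi/2-.1
for it in range(4):
    R=bedR(phi);print("O",O,"phi",phi)
    q=[(ray_plane("top",c,O+R[:,2]*.01,R[:,2])-O)@R for c in cs]
    for c,b in zip(cs,q):
        print("  ",len(c),c.mean(0),b.mean(0)*1000,(b.min(0)*1000)[:2],(b.max(0)*1000)[:2])
    big=max(q,key=len);m=big.mean(0)
    top=[b for b in q if b is not big]
    # line through strips on each side -> heading
    ang=[]
    for s in (1,-1):
        S=[b.mean(0) for b in top if np.sign(b.mean(0)[1]-m[1])==s and len(b)>4]
        if len(S)>1: ang.append(np.arctan2(S[-1][1]-S[0][1],S[-1][0]-S[0][0])); ang[-1]=(ang[-1]+np.pi/2)%np.pi-np.pi/2
    print("  ang",ang); dphi=np.mean(ang) if ang else 0
    O=O+R@np.array([m[0]+.040-0,m[1],0])*1; O[2]=.098; phi+=dphi
E
```

```text
band 121 [0.472  0.3285] ((472.0387878417969, 328.5), (27.488855361938477, 40.850467681884766), 83.3498306274414)
band 118 [0.4668 0.2818] ((467.0868835449219, 281.65155029296875), (27.184072494506836, 40.53935623168945), 84.04914093017578)
band 118 [0.4619 0.2347] ((461.8575134277344, 234.8604278564453), (27.213777542114258, 40.58673858642578), 83.74365997314453)
blue centre [0.4669 0.2817]
dir -1.678285296155186 0.0471602562347318
O [ 0.544 -0.157  0.098] phi -1.6707963267948966
   119 [313.3782 226.3361] [-20.3012   3.6714  10.    ] [-36.9792 -16.5554] [-3.087  22.9532]
   15 [321.7333 227.1333] [ 6.9094  1.406  10.    ] [  2.2545 -10.2573] [10.4703 13.8617]
   11 [329.3636 222.6364] [30.1446 14.9941 10.    ] [16.1708 10.9405] [41.9119 16.8946]
   17 [343.8235 225.5294] [75.7556  6.5348 10.    ] [63.7017  2.2777] [88.8057 11.0032]
   22 [325.7727 234.5455] [ 21.4368 -20.6409  10.    ] [  9.1192 -24.8694] [ 35.099  -16.0723]
   28 [340.8214 236.9643] [ 68.8318 -27.1122  10.    ] [ 53.7979 -32.8965] [ 81.8144 -21.4827]
  ang [np.float64(-0.18338212916879604), np.float64(-0.431591287
[... 1342 characters left out ...]
-0.3736683145381108)]
O [ 0.5447 -0.1751  0.098 ] phi -1.9875147977275276
   119 [313.3782 226.3361] [-38.5806  -9.7934  10.    ] [-54.3528 -31.3703] [-23.1024  12.1215]
   15 [321.7333 227.1333] [-11.7201  -4.5345  10.    ] [-14.8963 -17.3504] [-8.5313  8.6608]
   11 [329.3636 222.6364] [ 5.8332 15.3602 10.    ] [-8.244  13.3673] [18.5419 17.4944]
   17 [343.8235 225.5294] [52.5705 19.5828 10.    ] [39.4541 15.7901] [66.5637 22.9765]
   22 [325.7727 234.5455] [  9.849  -22.3062  10.    ] [ -3.4754 -27.0626] [ 24.3408 -17.8103]
   28 [340.8214 236.9643] [ 57.4084 -15.6422  10.    ] [ 42.1341 -21.0919] [ 70.7916 -10.0955]
  ang [np.float64(0.3588849150981517), np.float64(0.13921235268385002)]
```

```bash
cat > fit.py <<'E'
from h import *
from scipy.optimize import least_squares
def inbed(n,c,v,z=.01):
    O=np.array([v[0],v[1],.098]);R=bedR(v[2]);return (ray_plane(n,c,O+R[:,2]*z,R[:,2])-O)@R
def fitbed(p):
    cs=comps(red(p),(298,356,212,245),8);big=max(cs,key=len)
    def res(v):
        m=inbed("top",big,v)*1000;r=[m[:,0].mean()+47.2,m[:,1].mean()]
        for c in cs:
            if c is big or len(c)<10: continue
            b=inbed("top",c,v)*1000
            if abs(b[:,0].mean()+35)<12: continue # lip
            for x0 in np.unique(c[:,0]):
                k=b[c[:,0]==x0]; y=k[:,1]; r.append(.3*((y.max()+.9-20.1) if y.mean()>0 else (y.min()-.9+20.1)))
        return np.array(r)
    return res,cs
if __name__=="__main__":
    np.set_printoptions(precision=4,suppress=True)
    p=np.load("top0.npz")["p"];res,cs=fitbed(p);v=np.array([.544,-.19,-1.78])
    for phi in(-1.67,-1.78,-1.85):
        s=least_squares(res,[.54,-.185,phi],diff_step=1e-4,loss="soft_l1");print(s.x,s.cost,len(s.fun));
    v=s.x;np.save("bed.npy",v);print(s.fun)
    for c in cs:
        b=inbed("top",c,v)*1000;print(len(c),b.mean(0)[:2],b.min(0)[:2],b.max(0)[:2])
    O=np.array([v[0],v[1],.098]);R=bedR(v[2])
    im=cv2.resize(p[190:270,275:385,::-1],None,fx=7,fy=7,interpolation=cv2.INTER_CUBIC)
    def poly(P,col): 
        q=((proj("top",O+np.array(P)/1000@R.T)-[275,190]+.5)*7).astype(int);cv2.polylines(im,[q.reshape(-1,1,2)],True,col,1)
    poly([[-75,-29,10],[75,-29,10],[75,29,10],[-75,29,10]],(255,0,0));poly([[-91,-37,0],[91,-37,0],[91,37,0],[-91,37,0]],(0,255,0))
    poly([[75,-36,24],[75,-20,24],[75,20,24],[75,36,24]],(255,0,255));poly([[-13,-15,27],[-13,15,27]],(255,255,0))
    cv2.imwrite("pics/fit.png",im)
E
python3 fit.py
```

```text
Traceback (most recent call last):
  File "fit.py", line 21, in <module>
    s=least_squares(res,[.54,-.185,phi],diff_step=1e-4,loss="soft_l1");print(s.x,s.cost,len(s.fun));
ValueError: could not broadcast input array from shape (43,) into shape (39,)
```

```bash
sed -i 's/if abs(b\[:,0\].mean()+35)<12: continue.*/if abs(c[:,0].mean()-321.7)<2: continue # lip/' fit.py; python3 fit.py
```

```text
[ 0.5391 -0.1805 -1.8517] 2.2659935003623852 39
[ 0.5391 -0.1805 -1.8517] 2.2659935003336242 39
[ 0.5391 -0.1805 -1.8517] 2.265993500362366 39
[ 0.0123  0.0821  0.0094  0.1622  0.3148  0.467   0.6189 -0.1288  0.0233
  0.1752  0.3267  0.4886 -0.2498 -0.0994  0.0507  0.2005  0.35    0.4992
 -0.2344 -0.085  -0.6173 -0.4531 -0.2892 -0.1256  0.0376  0.2006 -0.5231
 -0.36   -0.1973  0.7723  0.0546 -0.6608 -0.4994 -0.3384 -0.1776 -0.0172
  0.1429 -0.5679  0.4622]
119 [-47.1877   0.0821] [-61.6861 -20.7887] [-32.7291  21.1959]
15 [-19.6988   2.1039] [-22.1421 -10.4172] [-17.3036  15.1925]
11 [ 0.6975 19.5389] [-13.578   17.3029] [13.2052 21.2631]
17 [47.7322 18.2185] [34.8681 15.4101] [61.5406 20.8641]
22 [ -0.893  -17.8503] [-14.0006 -21.2577] [ 13.4803 -13.6833]
28 [ 47.4081 -16.8692] [ 31.9814 -21.4027] [ 60.8392 -12.3754]
```

View pics/fit.png

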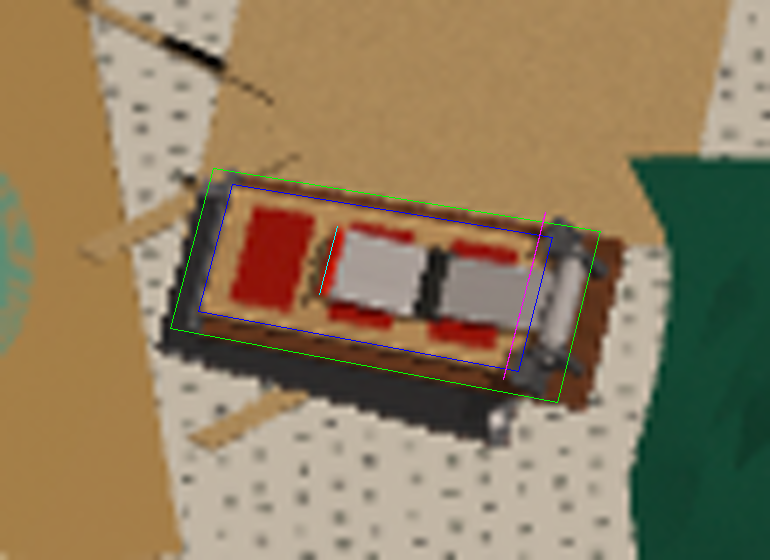

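The overlay fits: red board outline (blue line) at corners of about (200,312)–(552,237) in the crop. The lip and posts sit about 2 mm further upslope than drawn, so the red board rests on the ledge. Next I turn the tool and move above the blue board.

```bash
python3 -m crank '[{"turn":0.1456},{"turn":0.1456},{"turn":0.1456},{"turn":0.1456},{"turn":0.1456}]' 100; python3 -m crank '[{"turn":0.1456},{"turn":0.1456},{"turn":0.1456},{"turn":0.1456},{"turn":0.1456}]'
cat > rel.py <<'E'
import sys,numpy as np
from plant import manip
from scipy.spatial.transform import Rotation as Ro
s=manip.state();q=s["tool_rot"];R=Ro.from_quat([q[1],q[2],q[3],q[0]]).as_matrix()
np.set_printoptions(precision=4,suppress=True)
print("t",s["time"],"tcp",s["tool_pos"],"F",s["contact_force"],"open",round(s["gripper_width"],3),"grip",round(float(s["grasp_force"]),1),"j",s["joint_pos"])
t=np.array([float(a) for a in sys.argv[1:4]]);print("rows total cm",(t-s["tool_pos"])@R*100)
yaw=np.arctan2(R[1,0],R[0,0]);print("tool x yaw",yaw,"turn to",float(sys.argv[4]),":",(yaw-float(sys.argv[4])+np.pi)%(2*np.pi)-np.pi)
E
python3 rel.py 0.469 0.302 0.10 1.463
```

```text
t 0.1 tcp [0.1373 0.6092 0.2302] F [ 0.1996 -0.3208 -0.3277] open 1.0 grip 0.0 j [ 1.23    0.0533  1.6142 -0.      1.476  -0.119 ]
rows total cm [-39.118  -22.6442  13.0516]
tool x yaw 2.919838293863971 turn to 1.463 : 1.4568382938639708schema error: expected keys x, y, z, turn
schema error: expected keys x, y, z, turn
```

```bash
R='{"x":0,"y":0,"z":0,"turn":0.1456}'; python3 -m crank '[{"x":0,"y":0,"z":0,"turn":0.1456},{"x":0,"y":0,"z":0,"turn":0.1456},{"x":0,"y":0,"z":0,"turn":0.1456},{"x":0,"y":0,"z":0,"turn":0.1456},{"x":0,"y":0,"z":0,"turn":0.1456}]' 100; python3 -m crank '[{"x":0,"y":0,"z":0,"turn":0.1456},{"x":0,"y":0,"z":0,"turn":0.1456},{"x":0,"y":0,"z":0,"turn":0.1456},{"x":0,"y":0,"z":0,"turn":0.1456},{"x":0,"y":0,"z":0,"turn":0.1456}]'
python3 rel.py 0.469 0.302 0.10 1.463
```

```text
time: 0.6
tool_pos: [0.1374, 0.6093, 0.2306]
tool_rot: [0.0, 0.46, 0.888, -0.001]
contact_force: [0.8, 0.6, 0.4]
gripper_width: 1.004
grasp_force: 0.0
time: 1.1
tool_pos: [0.1374, 0.6093, 0.2305]
tool_rot: [0.0, 0.746, 0.666, -0.001]
contact_force: [-0.5, -0.2, -0.3]
gripper_width: 1.006
grasp_force: 0.0
t 1.1 tcp [0.1374 0.6093 0.2305] F [-0.5421 -0.1836 -0.3445] open 1.006 grip 0.0 j [ 1.23    0.0531  1.6138 -0.      1.476   1.343 ]
rows total cm [-26.7825  36.4206  13.0776]
tool x yaw 1.4578089682292708 turn to 1.463 : -0.005191031770729104
```

```bash
python3 -m crank '[{"x":-2.68,"y":3.64,"z":1.3,"turn":0},{"x":-2.68,"y":3.64,"z":1.3,"turn":0},{"x":-2.68,"y":3.64,"z":1.3,"turn":0},{"x":-2.68,"y":3.64,"z":1.3,"turn":0},{"x":-2.68,"y":3.64,"z":1.3,"turn":0}]' && python3 -m crank '[{"x":-2.68,"y":3.64,"z":1.3,"turn":0},{"x":-2.68,"y":3.64,"z":1.3,"turn":0},{"x":-2.68,"y":3.64,"z":1.3,"turn":0},{"x":-2.68,"y":3.64,"z":1.3,"turn":0},{"x":-2.68,"y":3.64,"z":1.3,"turn":0}]' && python3 -m crank '[{"x":0,"y":0,"z":0,"turn":0},{"x":0,"y":0,"z":0,"turn":0}]'
python3 rel.py 0.469 0.302 0.02 1.463
python3 - <<'E'
from h import *
p,d=manip.grab_frame("top");np.savez("top1.npz",p=p,d=d)
a=cv2.resize(p[215:295,140:240,::-1],None,fx=4,fy=4,interpolation=cv2.INTER_CUBIC)
p,d=manip.grab_frame("side");b=cv2.resize(p[140:230,190:280,::-1],None,fx=4,fy=4,interpolation=cv2.INTER_CUBIC)
o=np.zeros((360,760,3),np.uint8);o[:320,:400]=a;o[:360,400:]=b;cv2.imwrite("pics/hover.png",o)
E
```

```text
time: 1.6
tool_pos: [0.3049, 0.4554, 0.1653]
tool_rot: [0.0, 0.744, 0.668, -0.0]
contact_force: [0.8, 0.1, -0.1]
gripper_width: 0.999
grasp_force: 0.0
time: 2.1
tool_pos: [0.4716, 0.3027, 0.1005]
tool_rot: [-0.0, 0.744, 0.668, -0.0]
contact_force: [0.5, 0.2, -0.2]
gripper_width: 1.003
grasp_force: 0.0
time: 2.3
tool_pos: [0.4708, 0.3033, 0.1003]
tool_rot: [-0.0, 0.745, 0.667, -0.001]
contact_force: [-0.8, -0.1, 0.3]
gripper_width: 1.0
grasp_force: 0.0
t 2.3 tcp [0.4708 0.3033 0.1003] F [-0.7586 -0.135   0.3496] open 1.0 grip 0.0 j [0.4393 0.0181 1.8759 0.0004 1.2495 0.5485]
rows total cm [-0.1446 -0.1491  8.0341]
tool x yaw 1.4614580067773777 turn to 1.463 : -0.0015419932226223843
```

View pics/hover.png

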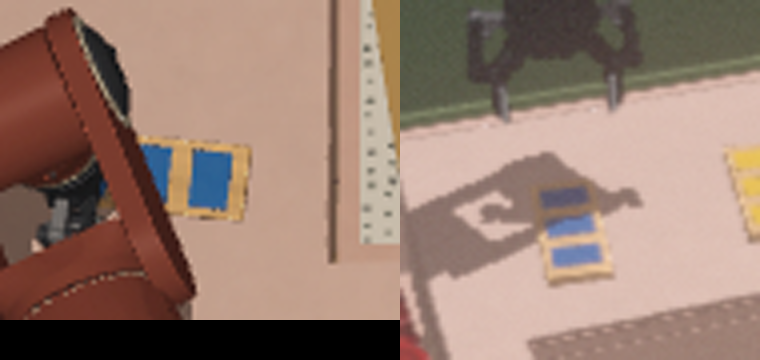

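The hover shows the open fingers straddling the board in the side view (tips near (503,115) and (613,105)), and the shadow lies over the board. Next I descend and pre-close to 80 %.

```bash
python3 -m crank '[{"x":-0.14,"y":-0.15,"z":3,"turn":0},{"x":0,"y":0,"z":3,"turn":0},{"x":0,"y":0,"z":2.2,"turn":0},{"x":0,"y":0,"z":0,"turn":0},{"x":0,"y":0,"z":0,"turn":0}]' 80 && python3 -m crank '[{"x":0,"y":0,"z":0.4,"turn":0},{"x":0,"y":0,"z":0.4,"turn":0},{"x":0,"y":0,"z":0.4,"turn":0},{"x":0,"y":0,"z":0,"turn":0}]'; python3 -m crank '[{"x":0,"y":0,"z":0.2,"turn":0},{"x":0,"y":0,"z":0,"turn":0}]'; python3 rel.py 0.469 0.302 0.0 1.463
python3 - <<'E'
from h import *
p,d=manip.grab_frame("side");b=cv2.resize(p[150:230,200:290,::-1],None,fx=7,fy=7,interpolation=cv2.INTER_CUBIC)
cv2.imwrite("pics/low.png",b)
E
```

```text
time: 2.9
tool_pos: [0.4686, 0.3041, 0.0198]
tool_rot: [-0.0, 0.743, 0.669, 0.0]
contact_force: [0.3, 0.2, 0.4]
gripper_width: 0.796
grasp_force: 0.0
time: 3.3
tool_pos: [0.4689, 0.303, 0.007]
tool_rot: [-0.0, 0.744, 0.668, -0.0]
contact_force: [-0.5, 0.2, 0.2]
gripper_width: 0.797
grasp_force: 0.0
time: 3.5
tool_pos: [0.4691, 0.303, 0.0051]
tool_rot: [-0.0, 0.744, 0.668, -0.0]
contact_force: [0.7, 0.4, 0.5]
gripper_width: 0.802
grasp_force: 0.0
t 3.5 tcp [0.4691 0.303  0.0051] F [0.676  0.3815 0.5084] open 0.802 grip 0.0 j [0.4402 0.1487 1.9194 0.     1.0738 0.5474]
rows total cm [-0.0979  0.0053  0.5134]
tool x yaw 1.4636607310622156 turn to 1.463 : 0.000660731062215536
```

View pics/low.png

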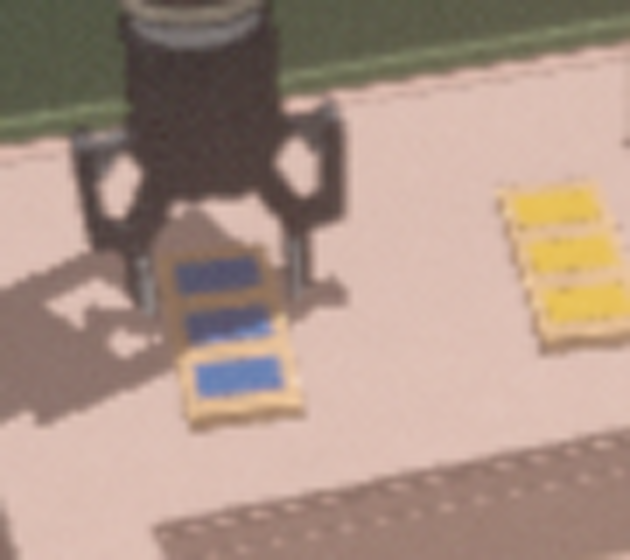

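The fingers straddle the blue board, with tips near (148,308) and (297,293) still above the counter. I'll narrow the opening to 74 % and feel for the counter.

```bash
python3 -m crank '[{"x":0,"y":0,"z":0,"turn":0},{"x":0,"y":0,"z":0,"turn":0},{"x":0,"y":0,"z":0.25,"turn":0},{"x":0,"y":0,"z":0,"turn":0}]' 74; python3 -m crank '[{"x":0,"y":0,"z":0.2,"turn":0},{"x":0,"y":0,"z":0,"turn":0}]';python3 -m crank '[{"x":0,"y":0,"z":0.2,"turn":0},{"x":0,"y":0,"z":0,"turn":0}]'
```

```text
time: 3.95
tool_pos: [0.4689, 0.3029, 0.0024]
tool_rot: [-0.0, 0.744, 0.668, -0.0]
contact_force: [-0.1, 0.0, 0.3]
gripper_width: 0.738
grasp_force: 0.0
time: 4.15
tool_pos: [0.4689, 0.303, 0.0004]
tool_rot: [-0.0, 0.744, 0.668, -0.0]
contact_force: [0.9, 0.4, 0.4]
gripper_width: 0.739
grasp_force: 0.0
time: 4.35
tool_pos: [0.4689, 0.303, -0.0015]
tool_rot: [-0.0, 0.744, 0.668, -0.0]
contact_force: [-0.5, 0.1, 0.4]
gripper_width: 0.738
grasp_force: 0.0
```

```bash
python3 -m crank '[{"x":0,"y":0,"z":0.15,"turn":0},{"x":0,"y":0,"z":0,"turn":0}]'|grep -E "pos|force"; python3 -m crank '[{"x":0,"y":0,"z":0.15,"turn":0},{"x":0,"y":0,"z":0,"turn":0}]'|grep -E "pos|force"
```

```text
tool_pos: [0.469, 0.303, -0.0029]
contact_force: [-0.9, -0.2, 0.4]
grasp_force: 0.0
tool_pos: [0.469, 0.303, -0.0044]
contact_force: [-0.0, -0.2, 0.3]
grasp_force: 0.0
```

```bash
python3 -m crank '[{"x":0,"y":0,"z":0.1,"turn":0},{"x":0,"y":0,"z":0,"turn":0}]'|grep -E "pos|contact"; python3 -m crank '[{"x":0,"y":0,"z":0.1,"turn":0},{"x":0,"y":0,"z":0,"turn":0}]'|grep -E "pos|contact"; python3 -m crank '[{"x":0,"y":0,"z":0.1,"turn":0},{"x":0,"y":0,"z":0,"turn":0}]'|grep -E "pos|contact"
```

```text
tool_pos: [0.4691, 0.303, -0.0053]
contact_force: [0.9, -0.8, 0.5]
tool_pos: [0.4693, 0.3032, -0.0058]
contact_force: [-1.1, -0.4, 1.7]
tool_pos: [0.4694, 0.3032, -0.0059]
contact_force: [-4.4, -2.5, 8.6]
```

The tips touch the counter at TCP z ≈ -5.7 mm. I'll back off 3 mm from the command, grip and lift.

```bash
python3 -m crank '[{"x":0,"y":0,"z":-0.3,"turn":0},{"x":0,"y":0,"z":0,"turn":0}]'|grep -E "pos|force"; python3 -m crank '[{"x":0,"y":0,"z":0,"turn":0},{"x":0,"y":0,"z":0,"turn":0},{"x":0,"y":0,"z":0,"turn":0},{"x":0,"y":0,"z":0,"turn":0},{"x":0,"y":0,"z":0,"turn":0}]' 50 ; python3 -m crank '[{"x":0,"y":0,"z":-2,"turn":0},{"x":0,"y":0,"z":-4,"turn":0},{"x":0,"y":0,"z":-4,"turn":0},{"x":0,"y":0,"z":-4,"turn":0},{"x":0,"y":0,"z":-4,"turn":0}]'
```

```text
tool_pos: [0.4695, 0.3032, -0.0039]
contact_force: [0.5, -1.1, 0.2]
grasp_force: 0.0
time: 6.05
tool_pos: [0.4698, 0.3034, -0.0036]
tool_rot: [0.0, 0.744, 0.668, 0.001]
contact_force: [-0.6, 1.2, 5.3]
gripper_width: 0.656
grasp_force: 64.4
time: 6.55
tool_pos: [0.4681, 0.3026, 0.1758]
tool_rot: [-0.0, 0.744, 0.668, -0.001]
contact_force: [0.1, -0.4, -2.0]
gripper_width: 0.657
grasp_force: 64.2
```

```bash
cat > tgt.py <<'E'
# TCP for board at bed pose: leading lower corner at bed (xc,zc) mm, board pitch th deg (0 level, 30 flush)
import sys,numpy as np
from h import bedR
phi=-1.852;O=np.array([.5384,-.1827,.098]);R=bedR(phi);h=np.array([np.cos(phi),np.sin(phi),0]);u=np.array([0,0,1.])
GX=.022;DZ=.0086
def tcp(xc,zc,th,gx=GX,dz=DZ):
    t=np.radians(th);bx=h*np.cos(t)+u*np.sin(t);bz=-h*np.sin(t)+u*np.cos(t)
    return O+R@np.array([xc,0,zc])/1000-bx*(.075+gx)+bz*.005-u*dz
if __name__=="__main__": print(np.round(tcp(*map(float,sys.argv[1:4])),4).tolist())
E
for a in "-32 12 0" "-32 10 0" "-32 10 10" "-32 10 20" "-32 10 30" "75 10 30"; do python3 tgt.py $a; done
python3 rel.py $(python3 -c "
from tgt import tcp
t=tcp(-32,12,0);print(t[0],t[1],t[2]+.09)") 1.2896
```

```text
[0.5747, -0.0571, 0.0888]
[0.5744, -0.0581, 0.0871]
[0.5742, -0.0587, 0.0701]
[0.5732, -0.0621, 0.0536]
[0.5715, -0.0682, 0.0379]
[0.5458, -0.1572, 0.0914]
t 6.55 tcp [0.4681 0.3026 0.1758] F [ 0.0592 -0.3555 -2.028 ] open 0.657 grip 64.2 j [ 0.4404 -0.0659  1.825   0.      1.3849  0.5474]
rows total cm [-34.6332  14.4374  -0.2867]
tool x yaw 1.4637907186780619 turn to 1.2896 : 0.1741907186780618
```

```bash
python3 -m crank '[{"x":-3.46,"y":1.44,"z":-0.1,"turn":0},{"x":-3.46,"y":1.44,"z":-0.1,"turn":0},{"x":-3.46,"y":1.44,"z":-0.1,"turn":0},{"x":-3.46,"y":1.44,"z":0,"turn":0},{"x":-3.46,"y":1.44,"z":0,"turn":0}]' >/dev/null&& python3 -m crank '[{"x":-3.46,"y":1.44,"z":0,"turn":0},{"x":-3.46,"y":1.44,"z":0,"turn":0},{"x":-3.46,"y":1.44,"z":0,"turn":0},{"x":-3.46,"y":1.44,"z":0,"turn":0},{"x":-3.46,"y":1.44,"z":0,"turn":0}]' >/dev/null && python3 -m crank '[{"x":0,"y":0,"z":0,"turn":0.087},{"x":0,"y":0,"z":0,"turn":0.087},{"x":0,"y":0,"z":0,"turn":0},{"x":0,"y":0,"z":0,"turn":0}]'; python3 rel.py 0.5747 -0.0571 0.0888 1.2896
python3 - <<'E'
from h import *
p,d=manip.grab_frame("top");np.savez("top2.npz",p=p,d=d);q,e=manip.grab_frame("side");np.savez("side2.npz",p=q,d=e)
a=cv2.resize(p[170:280,240:370,::-1],None,fx=3,fy=3,interpolation=cv2.INTER_CUBIC)
b=cv2.resize(q[190:320,220:350,::-1],None,fx=3,fy=3,interpolation=cv2.INTER_CUBIC)
o=np.zeros((390,790,3),np.uint8);o[:330,:390]=a;o[:390,400:]=b;cv2.imwrite("pics/over.png",o)
E
```

```text
time: 7.95
tool_pos: [0.5747, -0.0561, 0.1776]
tool_rot: [-0.001, 0.799, 0.602, -0.001]
contact_force: [-0.5, -0.0, -1.2]
gripper_width: 0.662
grasp_force: 64.2
t 7.95 tcp [ 0.5747 -0.0561  0.1776] F [-0.495  -0.0129 -1.2101] open 0.662 grip 64.2 j [-0.2261 -0.0196  1.777   0.      1.3861  0.053 ]
rows total cm [-0.1003  0.0429  8.8823]
tool x yaw 1.2917222961598134 turn to 1.2896 : 0.002122296159813075
```

View pics/over.png

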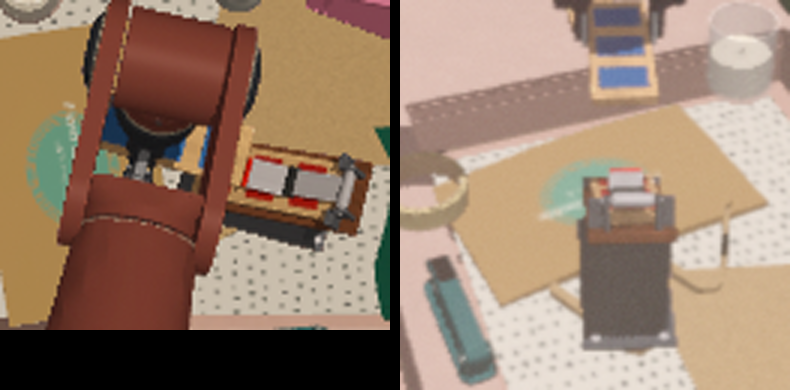

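The side view shows the held board's front band at about (623,77) and the holder's lip at about (626,172), roughly in line. I'll check lateral alignment numerically in both cameras.

```bash
python3 - <<'E'
from h import *
from tgt import *
np.set_printoptions(precision=2,suppress=True)
s=manip.state();T=s["tool_pos"]
B=lambda x,y,z:T+u*DZ+h*(GX+x/1000)+np.cross(u,h)*y/1000+u*z/1000
for n in("side","top"):
    p=np.load(n+"2.npz")["p"];H=hsv(p);m=(H[...,0]>100)&(H[...,0]<125)&(H[...,1]>(75 if n=="side" else 130))&(H[...,2]>60)
    box=(220,350,185,230) if n=="side" else (270,330,190,240)
    for c in comps(m,box,5): print(n,"blue",len(c),c.mean(0),c.min(0),c.max(0))
    print(" pred front band",proj(n,B(47,0,5)),"edges", proj(n,np.array([B(60,-20,5),B(60,20,5),B(34,-20,5),B(34,20,5)])).tolist())
    r=((H[...,0]<8)|(H[...,0]>172))&(H[...,1]>110)&(H[...,2]>80)
    for c in comps(r,(285,305,240,256) if n=="side" else (315,330,210,245),3): print(" red",len(c),c.mean(0),c.min(0),c.max(0))
    L=lambda x,y,z:O+R@np.array([x,y,z])/1000
    print(" pred lip",proj(n,L(-13,0,27)),proj(n,L(-13,-15,27)),proj(n,L(-13,15,27)))
    print(" px per mm lateral",proj(n,L(0,10,10))-proj(n,L(0,0,10)))
E
```

```text
side blue 10 [296.8 206.6] [293. 206.] [300. 207.]
side blue 75 [294. 215.] [287. 213.] [301. 217.]
 pred front band [[294.04 215.69]] edges [[286.73484301378784, 218.90742583358173], [301.9821593888677, 218.47273766290056], [286.24608774176767, 212.95317006976768], [301.2028409106636, 212.53351876283367]]
 red 7 [296. 246.] [293. 246.] [299. 246.]
 red 5 [287.2 250.4] [286. 250.] [288. 251.]
 red 5 [287.8 253.6] [287. 253.] [289. 254.]
 pred lip [[294.6  247.17]] [[289.01 247.34]] [[300.19 247.  ]]
 px per mm lateral [[ 3.76 -0.12]]
top blue 57 [277.54 213.14] [274. 206.] [282. 218.]
top blue 24 [297.92 219.88] [295. 216.] [301. 222.]
top blue 10 [307.5 220.5] [307. 217.] [308. 224.]
 pred front band [[312.65 219.18]] edges [[315.32765532271173, 227.22815429896428], [318.9105498471467, 213.65674485873447], [306.35571402499016, 224.73317173920987], [309.9837030495211, 211.1754012610071]]
 red 82 [316.35 219.46] [315. 210.] [320. 235.]
 red 17 [321.82 227.24] [320. 223.] [323. 231.]
 red 7 [327.43 222.29] [325. 222.] [329. 223.]
 red 24 [325.5 234.5] [322. 233.] [329. 236.]
 pred lip [[322.21 226.9 ]] [[320.94 231.75]] [[323.47 222.08]]
 px per mm lateral [[ 0.83 -3.2 ]]
```

```bash
python3 -m crank '[{"x":-0.1,"y":0.12,"z":3,"turn":0.002},{"x":0,"y":0,"z":3,"turn":0},{"x":0,"y":0,"z":2.2,"turn":0},{"x":0,"y":0,"z":0,"turn":0},{"x":0,"y":0,"z":0,"turn":0}]' && python3 -m crank '[{"x":0,"y":0,"z":0.6,"turn":0},{"x":0,"y":0,"z":0,"turn":0}]'; python3 -m crank '[{"x":0,"y":0,"z":0.3,"turn":0},{"x":0,"y":0,"z":0,"turn":0}]'; python3 rel.py 0.5752 -0.0583 0.0871 1.2896
```

```text
time: 8.55
tool_pos: [0.5762, -0.0573, 0.0969]
tool_rot: [-0.0, 0.799, 0.601, -0.0]
contact_force: [0.9, -0.4, -1.5]
gripper_width: 0.652
grasp_force: 64.2
time: 8.75
tool_pos: [0.5769, -0.0577, 0.0918]
tool_rot: [0.001, 0.8, 0.6, 0.001]
contact_force: [-0.5, 0.2, -1.1]
gripper_width: 0.66
grasp_force: 64.2
time: 8.95
tool_pos: [0.5763, -0.0576, 0.088]
tool_rot: [0.0, 0.8, 0.6, 0.0]
contact_force: [-0.5, 0.4, -1.0]
gripper_width: 0.658
grasp_force: 64.2
t 8.95 tcp [ 0.5763 -0.0576  0.088 ] F [-0.4513  0.4478 -1.0204] open 0.658 grip 64.2 j [-0.2281  0.076   1.8386  0.      1.2267  0.0548]
rows total cm [-0.0974 -0.0897  0.0902]
tool x yaw 1.2878769459244115 turn to 1.2896 : -0.0017230540755885926
```

```bash
python3 -m crank '[{"x":0,"y":-0.04,"z":0.3,"turn":0},{"x":0,"y":0,"z":0,"turn":0}]'|grep -E "pos|contact"; python3 -m crank '[{"x":0,"y":0,"z":0.3,"turn":0},{"x":0,"y":0,"z":0,"turn":0}]'|grep -E "pos|contact"; python3 -m crank '[{"x":0,"y":0,"z":0.4,"turn":0},{"x":0,"y":0,"z":0,"turn":0}]'|grep -E "pos|contact";  python3 rel.py 0.5752 -0.0589 0.0701 1.2896
```

```text
tool_pos: [0.5763, -0.0576, 0.0851]
contact_force: [1.0, 0.7, -0.6]
tool_pos: [0.5764, -0.0576, 0.0825]
contact_force: [-0.5, 1.8, 4.7]
tool_pos: [0.5767, -0.0571, 0.0784]
contact_force: [1.6, 3.9, 2.6]
t 9.55 tcp [ 0.5767 -0.0571  0.0784] F [1.6393 3.9302 2.6019] open 0.659 grip 64.8 j [-0.2275  0.0877  1.8439  0.0012  1.2081  0.0547]
rows total cm [-0.2203 -0.0937  0.8275]
tool x yaw 1.2881542971436943 turn to 1.2896 : -0.0014457028563059637
```

```bash
python3 -m crank '[{"x":0,"y":-0.05,"z":0.4,"turn":0},{"x":0,"y":0,"z":0.4,"turn":0},{"x":-0.01,"y":0,"z":0.3,"turn":0},{"x":0,"y":0,"z":0,"turn":0}]'|grep -E "pos|contact"; python3 -m crank '[{"x":-0.08,"y":0,"z":0.5,"turn":0},{"x":-0.12,"y":0,"z":0.6,"turn":0},{"x":-0.15,"y":0,"z":0.55,"turn":0},{"x":0,"y":0,"z":0,"turn":0}]'|grep -E "pos|contact|force|width";  python3 rel.py 0.5715 -0.0682 0.0365 1.2896
```

```text
tool_pos: [0.5762, -0.0569, 0.0671]
contact_force: [3.2, 5.1, 4.0]
tool_pos: [0.5746, -0.0603, 0.0499]
contact_force: [2.3, 5.0, 3.2]
gripper_width: 0.653
grasp_force: 64.3
t 10.35 tcp [ 0.5746 -0.0603  0.0499] F [2.2574 4.9862 3.1935] open 0.653 grip 64.3 j [-0.2338  0.1228  1.8599  0.001   1.1585  0.0484]
rows total cm [-0.8462 -0.078   1.3358]
tool x yaw 1.2882542863625743 turn to 1.2896 : -0.0013457136374257495
```

```bash
python3 -m crank '[{"x":-0.2,"y":0,"z":0.5,"turn":0},{"x":-0.2,"y":0,"z":0.4,"turn":0},{"x":0,"y":0,"z":0,"turn":0}]'|grep -E "pos|contact"; python3 -m crank '[{"x":-0.1,"y":0,"z":0.2,"turn":0},{"x":0,"y":0,"z":0,"turn":0}]'|grep -E "pos|contact";python3 -m crank '[{"x":-0.1,"y":0,"z":0.2,"turn":0},{"x":0,"y":0,"z":0,"turn":0}]'|grep -E "pos|contact"
python3 - <<'E'
from h import *
from tgt import *
p,d=manip.grab_frame("top");np.savez("top3.npz",p=p,d=d);q,e=manip.grab_frame("side");np.savez("side3.npz",p=q,d=e)
a=cv2.resize(p[180:270,260:370,::-1],None,fx=3.5,fy=3.5,interpolation=cv2.INTER_CUBIC)
b=cv2.resize(q[220:320,240:340,::-1],None,fx=4,fy=4,interpolation=cv2.INTER_CUBIC)
o=np.zeros((400,790,3),np.uint8);o[:315,:385]=a;o[:400,390:]=b;cv2.imwrite("pics/tilt.png",o)
E
```

```text
tool_pos: [0.5735, -0.0642, 0.0411]
contact_force: [2.1, 5.7, 2.8]
tool_pos: [0.573, -0.0651, 0.0391]
contact_force: [1.6, 5.5, 1.6]
tool_pos: [0.573, -0.0656, 0.0379]
contact_force: [0.6, 7.0, 6.6]
```

View pics/tilt.png

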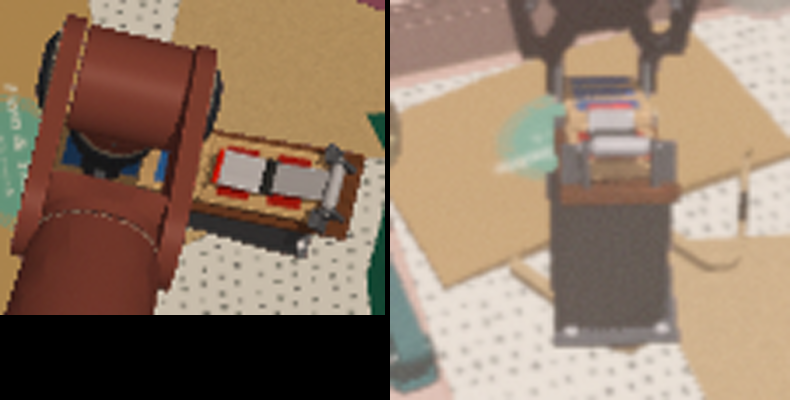

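The board is tilted flush on the red one, front blue edge at about (608,103) in the side crop, right below the lip (613,118). I'll slide up the slope in stages.

```bash
python3 -m crank '[{"x":-0.43,"y":0,"z":-0.25,"turn":0},{"x":-0.43,"y":0,"z":-0.25,"turn":0},{"x":0,"y":0,"z":0,"turn":0}]'|grep -E "pos|contact"; python3 -m crank '[{"x":-0.43,"y":0,"z":-0.25,"turn":0},{"x":-0.43,"y":0,"z":-0.25,"turn":0},{"x":0,"y":0,"z":0,"turn":0}]'|grep -E "pos|contact";python3 -m crank '[{"x":-0.43,"y":0,"z":-0.25,"turn":0},{"x":-0.43,"y":0,"z":-0.25,"turn":0},{"x":0,"y":0,"z":0,"turn":0}]'|grep -E "pos|contact"; python3 rel.py 0.5467 -0.1574 0.0914 1.2896
```

```text
tool_pos: [0.571, -0.0741, 0.0433]
contact_force: [1.3, 6.9, 5.7]
tool_pos: [0.5685, -0.0824, 0.0483]
contact_force: [1.3, 6.0, 5.6]
tool_pos: [0.5661, -0.0907, 0.0533]
contact_force: [0.7, 5.6, 5.6]
t 12.05 tcp [ 0.5661 -0.0907  0.0533] F [0.7132 5.5562 5.5548] open 0.662 grip 64.0 j [-0.2896  0.1077  1.8697  0.002   1.1632 -0.0071]
rows total cm [-6.9406  0.0058 -3.8218]
tool x yaw 1.2875120197793974 turn to 1.2896 : -0.0020879802206028586
```

```bash
for i in 1; do python3 -m crank '[{"x":-0.43,"y":0,"z":-0.25,"turn":-0.002},{"x":-0.43,"y":0,"z":-0.25,"turn":0},{"x":0,"y":0,"z":0,"turn":0}]'|grep -E "pos|contact"; python3 -m crank '[{"x":-0.43,"y":0,"z":-0.25,"turn":0},{"x":-0.43,"y":0,"z":-0.25,"turn":0},{"x":0,"y":0,"z":0,"turn":0}]'|grep -E "pos|contact";python3 -m crank '[{"x":-0.43,"y":0,"z":-0.25,"turn":0},{"x":-0.43,"y":0,"z":-0.25,"turn":0},{"x":0,"y":0,"z":0,"turn":0}]'|grep -E "pos|contact";python3 -m crank '[{"x":-0.43,"y":0,"z":-0.25,"turn":0},{"x":-0.43,"y":0,"z":-0.25,"turn":0},{"x":0,"y":0,"z":0,"turn":0}]'|grep -E "pos|contact"; done; python3 rel.py 0.5467 -0.1574 0.0914 1.2896
python3 - <<'E'
from h import *
for n in("top","side"):
    p,d=manip.grab_frame(n);np.savez(n+"4.npz",p=p,d=d)
E
```

```text
tool_pos: [0.5634, -0.0974, 0.0575]
contact_force: [2.1, 11.0, 4.7]
tool_pos: [0.5608, -0.1049, 0.0621]
contact_force: [1.6, 12.1, 3.3]
tool_pos: [0.5585, -0.1119, 0.0664]
contact_force: [5.9, 16.6, -0.6]
tool_pos: [0.5561, -0.1205, 0.0715]
contact_force: [3.6, 14.6, 2.1]
t 13.25 tcp [ 0.5561 -0.1205  0.0715] F [ 3.5585 14.6302  2.0929] open 0.655 grip 65.0 j [-0.3481  0.0747  1.8706  0.0082  1.1985 -0.0701]
rows total cm [-3.7851  0.1198 -2.0173]
tool x yaw 1.2898387133301827 turn to 1.2896 : 0.00023871333018288254
```

```bash
python3 -m crank '[{"x":-0.43,"y":0.04,"z":-0.25,"turn":0},{"x":-0.43,"y":0.03,"z":-0.25,"turn":0},{"x":0,"y":0,"z":0,"turn":0}]'|grep -E "pos|contact"; python3 -m crank '[{"x":-0.43,"y":0.02,"z":-0.25,"turn":0},{"x":-0.43,"y":0.01,"z":-0.25,"turn":0},{"x":0,"y":0,"z":0,"turn":0}]'|grep -E "pos|contact";python3 -m crank '[{"x":-0.43,"y":0,"z":-0.25,"turn":0},{"x":-0.43,"y":0,"z":-0.25,"turn":0},{"x":0,"y":0,"z":0,"turn":0}]'|grep -E "pos|contact"; python3 rel.py 0.5467 -0.1574 0.0914 1.2896
```

```text
tool_pos: [0.5539, -0.1284, 0.0763]
contact_force: [2.4, 17.3, 1.6]
tool_pos: [0.5516, -0.1365, 0.0811]
contact_force: [1.8, 17.5, 2.1]
tool_pos: [0.5491, -0.1447, 0.086]
contact_force: [2.1, 17.4, 2.0]
t 14.25 tcp [ 0.5491 -0.1447  0.086 ] F [ 2.054  17.4408  1.988 ] open 0.659 grip 65.2 j [-0.393   0.0554  1.8639  0.0093  1.2277 -0.1155]
rows total cm [-1.2866  0.1185 -0.55  ]
tool x yaw 1.2901308585803615 turn to 1.2896 : 0.000530858580361393
```

```bash
python3 -m crank '[{"x":-0.43,"y":0.05,"z":-0.25,"turn":0},{"x":-0.17,"y":0,"z":-0.1,"turn":0},{"x":0,"y":0,"z":0,"turn":0}]'|grep -E "pos|contact"; python3 -m crank '[{"x":-0.26,"y":0,"z":-0.15,"turn":0},{"x":0,"y":0,"z":0,"turn":0}]'|grep -E "pos|contact";python3 -m crank '[{"x":-0.17,"y":0,"z":-0.1,"turn":0},{"x":0,"y":0,"z":0,"turn":0}]'|grep -E "pos|contact"; python3 rel.py 0.5467 -0.1574 0.0914 1.2896
python3 - <<'E'
from h import *
for n in("top","side"):
    p,d=manip.grab_frame(n);np.savez(n+"5.npz",p=p,d=d)
a=np.load("top5.npz")["p"];q=np.load("side5.npz")["p"]
a=cv2.resize(a[190:270,280:370,::-1],None,fx=4.3,fy=4.3,interpolation=cv2.INTER_CUBIC)
b=cv2.resize(q[225:285,265:330,::-1],None,fx=6,fy=6,interpolation=cv2.INTER_CUBIC)
o=np.zeros((400,790,3),np.uint8);o[:a.shape[0],:a.shape[1]]=a;o[:b.shape[0],395:395+b.shape[1]]=b;cv2.imwrite("pics/slide.png",o)
E
```

```text
tool_pos: [0.5476, -0.1499, 0.0892]
contact_force: [2.2, 18.7, 1.9]
tool_pos: [0.547, -0.152, 0.0905]
contact_force: [2.3, 20.6, 1.5]
tool_pos: [0.5469, -0.1521, 0.0905]
contact_force: [6.2, 24.1, -2.7]
t 14.95 tcp [ 0.5469 -0.1521  0.0905] F [ 6.2014 24.0824 -2.7065] open 0.656 grip 66.5 j [-0.4093  0.0501  1.8613  0.0147  1.2373 -0.1324]
rows total cm [-0.5094  0.1242 -0.1   ]
tool x yaw 1.2889900333543698 turn to 1.2896 : -0.0006099666456300668
```

View pics/slide.png

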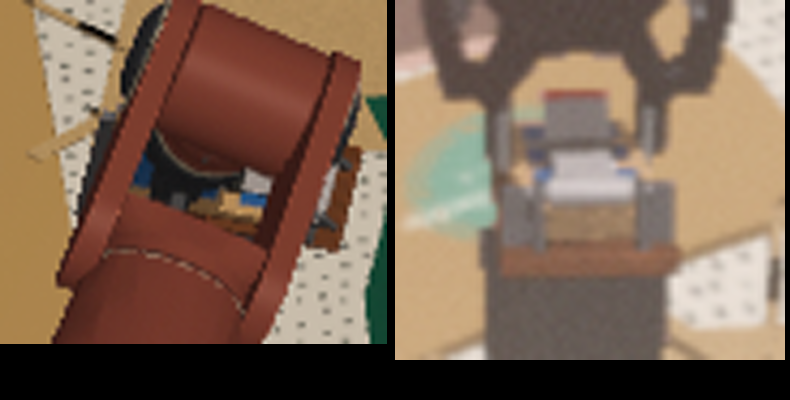

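The side crop shows the lifted arm's lip at (575,95) between the fingers, with the blue band just below the posts at (590,172). The force jumped and the motion stopped, so the board is at the stop. One small seating push, then release and retreat straight up.

```bash
python3 -m crank '[{"x":-0.09,"y":0,"z":-0.05,"turn":0},{"x":0,"y":0,"z":0,"turn":0},{"x":0,"y":0,"z":0,"turn":0}]'|grep -E "pos|contact"; python3 -m crank '[{"x":0,"y":0,"z":0,"turn":0},{"x":0,"y":0,"z":0,"turn":0},{"x":0,"y":0,"z":0,"turn":0},{"x":0,"y":0,"z":0,"turn":0},{"x":0,"y":0,"z":0,"turn":0}]' 85; python3 -m crank '[{"x":0,"y":0,"z":-0.5,"turn":0},{"x":0,"y":0,"z":-1,"turn":0},{"x":0,"y":0,"z":-2,"turn":0},{"x":0,"y":0,"z":-4,"turn":0},{"x":0,"y":0,"z":-4,"turn":0}]' 100; python3 -m crank '[{"x":3,"y":-3,"z":-2,"turn":0},{"x":4,"y":-3,"z":0,"turn":0},{"x":4,"y":-3,"z":0,"turn":0},{"x":4,"y":-3,"z":0,"turn":0},{"x":4,"y":-3,"z":0,"turn":0}]'; python3 -m crank '[{"x":4,"y":-3,"z":0,"turn":0},{"x":4,"y":-3,"z":0,"turn":0},{"x":4,"y":-2,"z":0,"turn":0},{"x":4,"y":0,"z":0,"turn":0},{"x":0,"y":0,"z":0,"turn":0}]'
cat > chk.py <<'E'
from h import *
from tgt import O,R
import sys
np.set_printoptions(precision=1,suppress=True)
p,d=manip.grab_frame("top");np.savez("topF.npz",p=p,d=d);q,e=manip.grab_frame("side");np.savez("sideF.npz",p=q,d=e)
for nm,m,z in(("blue",blue(p),.02),("red",red(p),.01)):
    for c in comps(m,(295,360,205,248),6):
        b=(ray_plane("top",c,O+R[:,2]*z,R[:,2])-O)@R*1000;print(nm,len(c),b.mean(0)[:2],b.min(0)[:2],b.max(0)[:2])
W=(cloud("top",d)-O)@R*1000;m=blue(p)&(d>0);m[:205]=0;m[248:]=0;m[:,:295]=0;m[:,360:]=0
w=W[m];A=np.c_[w[:,:2],np.ones(len(w))];s=np.linalg.lstsq(A,w[:,2],rcond=None)[0];print("blue plane in bed frame: slopes",np.round(s[:2],3),"z",s[2])
a=cv2.resize(p[190:270,280:370,::-1],None,fx=4.3,fy=4.3,interpolation=cv2.INTER_CUBIC)
b=cv2.resize(q[225:285,265:330,::-1],None,fx=6,fy=6,interpolation=cv2.INTER_CUBIC)
o=np.zeros((400,790,3),np.uint8);o[:a.shape[0],:a.shape[1]]=a;o[:b.shape[0],395:395+b.shape[1]]=b;cv2.imwrite("pics/final.png",o)
E
python3 chk.py
```

```text
tool_pos: [0.5469, -0.1522, 0.0905]
contact_force: [8.7, 25.7, -5.4]
time: 15.85
tool_pos: [0.547, -0.1609, 0.094]
tool_rot: [0.0, 0.799, 0.601, -0.0]
contact_force: [-0.9, 0.6, -0.5]
gripper_width: 0.847
grasp_force: 0.0
time: 16.35
tool_pos: [0.5466, -0.1602, 0.2102]
tool_rot: [-0.0, 0.799, 0.601, -0.0]
contact_force: [0.5, 0.0, 0.7]
gripper_width: 1.002
grasp_force: 0.0
time: 16.85
tool_pos: [0.455, 0.0652, 0.2302]
tool_rot: [0.001, 0.799, 0.601, 0.001]
contact_force: [0.7, 0.6, -0.5]
gripper_width: 1.0
grasp_force: 0.0
time: 17.35
tool_pos: [0.4232, 0.2432, 0.23]
tool_rot: [-0.0, 0.798, 0.603, 0.001]
contact_force: [0.9, -0.7, -0.4]
gripper_width: 1.001
grasp_force: 0.0
blue 111 [-47.6   0.2] [-61.2 -20.4] [-34.2  20.4]
blue 17 [46.  18.3] [33.6 15.6] [59.4 21.1]
blue 18 [ -1.6 -16.8] [-12.7 -19.8] [ 11.5 -13.3]
blue 20 [ 45.8 -16.2] [ 33.  -19.4] [ 58.7 -13.1]
red 17 [-28.    6.5] [-30.4  -7.6] [-25.4  21.1]
blue plane in bed frame: slopes [ 0. -0.] z 20.812689190854243
```

View pics/final.png

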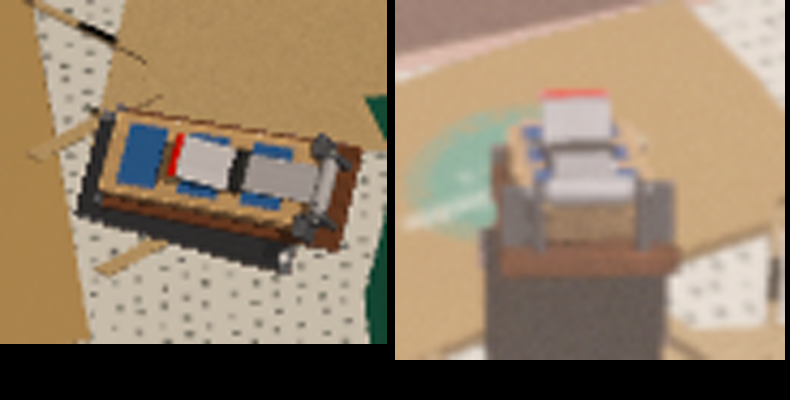

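The final picture shows the blue board flat under the arm, bands up at (142,155), (205,165) and (268,175), square to the bed. Measured, it is centred within about 1 mm, at z ≈ 20 mm and parallel to the bed. Its upper end is at the posts near (322,150) and (303,222), and the robot is clear. Handing in.

```bash
python3 -c "
from plant import manip
print(manip.job_done())"
```

```text
the job is handed in; nothing more can be done
None
```

The blue board lies flat under the sprung arm, bands up, on top of the red board with its upper end at the stop (centred within about 1 mm by camera, red board hidden under it); the job was handed in at about 17.5 s, and the verdict was not shown.

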